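# Park the lock pin, align the quarter-turn and hold the drive cover shut

### The arm

A 6-joint arm with a two-finger parallel gripper is mounted at the origin on the work surface. World frame = base frame: x ahead of the robot, y to its left, z up, the work surface at z = 0. Lengths are in m, angles in rad, forces in N, time in s.
With the tool pointing down it reaches from about 0.325 to 0.9 m from the base axis. Payload 6.1 kg.
Tool frame: the origin (TCP) lies on the centre line of the jaws, within the pads' length; the fingertips stand 17 mm ahead of it and the grasp point (between the pads) lies 2 mm behind it; z points along the fingers, y is the line along which they close (so a half turn about z gives the same grasp; the last joint's range is limited). The gripper opens to 87 mm and grips with 3 to 60 N. Pads are 19 mm wide; open, the fingers measure 117 mm over their backs; the gripper's body (75 mm by 190 mm) begins 51 mm behind the grasp point.
Start: joints at [1.157, 0.22, 1.526, -0, 1.395, -0.126], TCP at [0.177, 0.599, 0.24] pointing down, gripper open.
Joint ranges: [-2.98, 2.98], [-0.91, 2.08], [0.09, 2.57], [-1.24, 4.39], [0.2, 2.65], [-2.68, 2.68]. Speed limits (rad/s): [2.57, 2.57, 3.01, 3.14, 3.14, 3.14].

### API

Orientations are given as a 3x3 rotation matrix whose columns are the frame's x, y, z axes.
In Python, from plant import ctrl, ik, viewer, ticket gives the robot as it stands. Calls block until the motion is done:
- ctrl.movep(position, orientation): joint-space move of the TCP to a pose.
- ctrl.move_straight(position, frame=None, rate=0.15, stop_force=None): straight line of the TCP; frame=None keeps the orientation; rate is the mean speed in m/s. With stop_force (N) it stops when the force on the tool has changed by that much, and returns True; else False.
- ctrl.move_joints(angles): joint-space move.
- ctrl.move_gripper(opening, grasp_force=None): opening from 0.0 (shut) to 1.0 (fully open); grasp_force is the grip in N (None keeps the last); returns when the fingers have stopped.
- ctrl.wait(seconds).
- ik(position, orientation): joint angles nearest the present ones, or None.
- ctrl.sense(): the state.
- viewer.camera(name): name is "side" or "top" or "wrist"; returns (picture, depth): 480x640x3 uint8, blue, green, red; 480x640 float32, m along the optical axis (not along the pixel's ray), 0 where there is no reading.
- viewer.camera_model(name): a dict with "mtx" (3x3 intrinsics, pixels), "k1" (the pictures are not rectified: a ray, as slopes to the right and down, at radius r is drawn at 1 + k1 r^2 times it, then the intrinsics apply), "R" (3x3) and "t" (3): a world point X has camera coordinates R X + t. Camera axes: x right, y down, z forward; pixel columns grow to the right and rows downward; lengths in m; the calibration is good to about 2 mm. A picture is of the moment at which its call begins: read the wrist's pose just before it. camera_model takes no time and is no camera call; for the wrist camera it gives the pose at the moment of the call.
A pose or a line that the arm cannot do raises ctrl.PlanningError and nothing moves.
- ticket.close_job(): hands the job in; it is judged then, once.
The state is a dict: "clock": time; "joint_positions": joint angles; "qd": joint speeds; "joint_torque": joint torques, N m; "position": TCP position; "eef_rot": TCP orientation; "contact_force": force on the tool from outside, world axes, zero at the start; "wrist_torque": the same for the moment, N m; "finger_gap": opening from 0.0 (shut) to 1.0 (fully open); "finger_force": force on a finger pad.
Only numpy, scipy, OpenCV 4.12 (cv2) and the standard library are available. Lean on these libraries where they do the work, as an engineer would, in place of code of your own. Each camera call takes 0.05 s, during which the arm holds its last target. There are 200 camera calls.

### The job

On the tray sealer's drive box, draw the yellow-headed lock pin up out of its bore and hang it in the side notch of the yellow bracket, upright with its collar resting on the bracket, and let go of it. Then turn the red quarter-turn fastener counter-clockwise (seen from above) until the slot along its wing lines up with the two green marks on the cover, and press the sprung cover fully home onto its seal. Finish while still holding the cover pressed down with the gripper, and leave the biscuit box, label roll and sanitiser bottle where they are.

Things in the scene. Friction and masses are not known exactly. Their poses are not given: they have to be found in the camera images.
- housing: fixed white open-topped drive box, 230 (x) x 250 (y) x 72 mm high, black rubber seal to 74 mm; origin at the centre of its underside on the table, z up. It may stand turned about z. The cover, fastener, bore and green marks all turn with it.
- cover_mid (a point): flat aluminium cover, 200 x 220 x 6 mm, on springs above the box; this point is the centre of its underside, axes parallel to the housing's. Its top is 90 mm above the table when up, 80 mm when home. The fastener turns about its centre. Two green marks (30 mm long, at x = 0, y = +68 and -68 mm) show the aligned direction, its y axis. It only moves straight up and down, wherever it is pressed.
- cover (a joint): how far the cover is pressed down (m): 0 = up as the springs hold it, 0.010 = fully home on the seal. The force needed rises from about 6 N to about 16 N at full travel; it springs up when let go. With the fastener not aligned its hidden cross-bar strikes the keeper after about 3 mm.
- press_pad (a point): centre of a round blue patch (38 mm) on top of the cover at cover x = -55, y = -65 mm: a free place to press on; axes as the cover's. It moves with the cover.
- fastener (a joint): angle (rad) of the fastener's wing from the cover's x axis, counter-clockwise seen from above. Starts between 0.15 and 0.65; aligned (slot in line with the green marks) at 1.571; it can turn on to 1.95, with no stop or click at the aligned angle, and stays where it is left (friction 0.06 N m). The lock pin in its bore blocks the wing at about 0.9.
- wing_mid (a point): centre of the fastener's red wing bar, on its axis: the bar is 76 mm long (along the point's x axis), 12 mm thick (y) and 24 mm tall (z), with a black slot line along its top, which is 50 mm above the cover's top; its underside is 26 mm above the cover's top, on a 24 mm hub.
- pin: loose steel lock pin with a yellow head, 50 to 85 g, upright; origin at the underside of its collar, on its axis, z towards the head. Below the origin: shank 10 mm thick, 24 mm long. Above: collar 24 mm wide to 4 mm, neck 12 mm thick to 42 mm, yellow grip head 18 mm thick from 42 to 76 mm (its top).
- bore (a point): mouth of the lock pin's bore (12 mm wide, 20 mm deep, straight down), on top of a dark 24 x 24 mm boss that stands 14 mm above the cover, at cover x = +8, y = +29 mm. The pin's collar rests here at the start.
- bracket: fixed yellow bracket on the housing's +y side, at a varying place along that side; origin on the table right below the notch seat, axes parallel to the housing's, z up.
- notch_seat (a point): where the pin's origin belongs when parked: the top face of the bracket's shelf, 70 mm above the table, on the notch's mid line. The notch is 14 mm wide (along x), closed at y = -6 mm and open at y = +21 mm, away from the housing. The shelf is 44 mm wide, 6 mm thick. The pin may be lowered in from above or slid in from the mouth.
- biscuit_box: bystander: closed clear box of biscuits, 130 x 180 x 60 mm; origin at the centre of its underside.
- label_roll: bystander: standing paper label roll, 76 mm across, 50 mm tall; origin at the centre of its underside.
- sanitiser: bystander: white and green bottle, 60 mm across, 160 mm tall; origin at the centre of its underside.

How it is judged:
On the way, in this order (a step that is already met when the one before it is completed fails the run):
1. the lock pin hangs in the bracket's notch, let go (x of pin in the frame of notch_seat between -0.005 and 0.005 m and y of pin in the frame of notch_seat between -0.01 and 0.01 m and z of pin in the frame of notch_seat between -0.004 and 0.004 m and angle between pin's own z axis and vertical below 0.1 rad and contact force between the fingers and pin below 0.1 N and linear speed of pin below 0.02 m/s), for 0.2 s.
2. the fastener's slot is in line with the green marks (value of joint fastener between 1.4708 and 1.6708 rad), for 0.2 s.
3. the cover is pressed fully home by the gripper (all of step 2 and value of joint cover above 0.0085 m), for 0.3 s.
At the end, for the whole second after the job is handed in: Pin upright (0.1 rad) and still in the notch, let go, collar within 4 mm of the shelf top, 5 mm of the notch's mid line, 10 mm of the seat along it; fastener within 0.1 rad of 1.571; cover down 8.5 of its 10 mm or more, fingers pressing on it or its fastener with over 4 N (all of step 1 and all of step 3 and contact force between the fingers and cover above 4 N); the arm keeps its last pose, push and grip.
It fails at once if the biscuit box is disturbed (distance of biscuit_box from where it was at the start of the episode above 0.03 m or angle between biscuit_box's own z axis and vertical above 0.3 rad).
It fails at once if the label roll is disturbed (distance of label_roll from where it was at the start of the episode above 0.03 m or angle between label_roll's own z axis and vertical above 0.3 rad).
It fails at once if the sanitiser is disturbed (distance of sanitiser from where it was at the start of the episode above 0.03 m or angle between sanitiser's own z axis and vertical above 0.3 rad).
It also fails if it takes over 56 s, if anything falls off the work surface, if the arm or the gripper's body presses on something with over 40 N, if the wrist force passes 120 N, or if a joint passes its speed limit or range.

## Working session

There is one attempt and no reset: what is moved stays moved. The work goes in short steps, each a Python script; the robot and the scene stay as the last script left them, time stands still between calls to the robot, and variables do not carry over. Pictures are saved under pics/ and viewed, at most 10 in all, crops included, and the job is handed in when it is done.

```bash
mkdir -p pics; ls; python3 - <<'E'
from plant import ctrl,viewer
import cv2,numpy as np
s=ctrl.sense();print(s['clock'],s['finger_gap'])
for n in ['top','side','wrist']:
    m=viewer.camera_model(n);p,d=viewer.camera(n)
    cv2.imwrite(f'pics/{n}0.png',p);np.savez(f'pics/{n}0.npz',p=p,d=d,**m)
    print(n,m['mtx'].round(1).tolist(),m['k1'],(-m['R'].T@m['t']).round(3),m['R'].round(3).tolist())
E
```

```text
pics
0.0 1.0020023524890023
top [[584.8, 0.0, 312.4], [0.0, 584.8, 243.3], [0.0, 0.0, 1.0]] 0.05832303782390482 [0.469 0.005 1.116] [[-0.022, -1.0, 0.0], [-0.986, 0.021, -0.164], [0.164, -0.004, -0.987]]
side [[589.4, 0.0, 322.3], [0.0, 589.4, 232.7], [0.0, 0.0, 1.0]] -0.029328146696679196 [0.599 0.774 0.972] [[-0.999, -0.048, -0.006], [-0.032, 0.738, -0.674], [0.037, -0.673, -0.738]]
wrist [[404.8, 0.0, 322.0], [0.0, 404.8, 240.9], [0.0, 0.0, 1.0]] 0.020120417610808322 [0.106 0.621 0.384] [[0.284, 0.959, -0.002], [0.922, -0.273, 0.274], [0.262, -0.08, -0.962]]
```

View pics/top0.png

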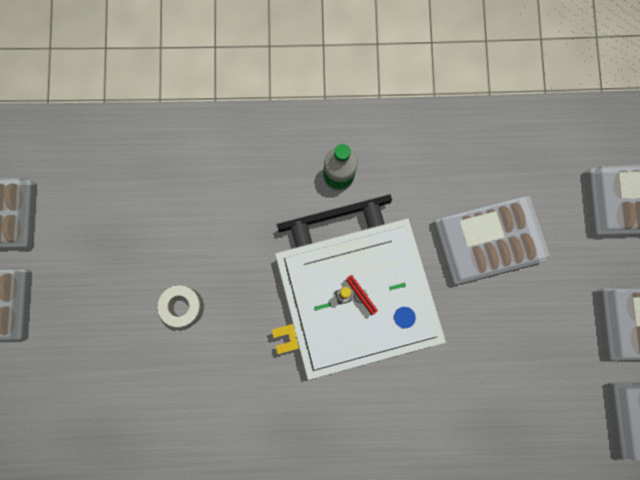

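View pics/side0.png

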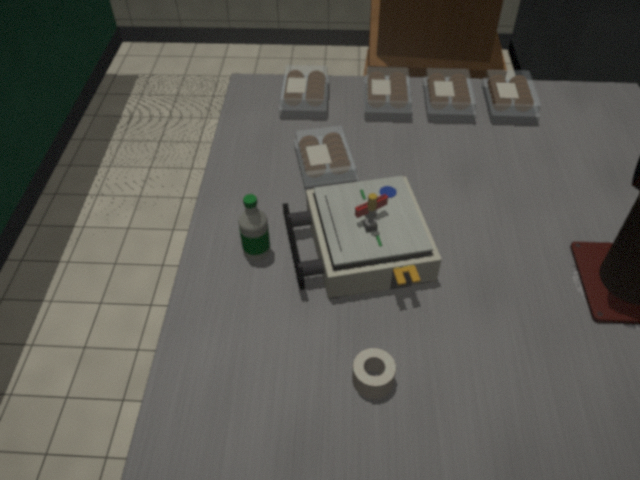

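The top view shows the housing turned slightly counter-clockwise: green marks at (322,307) and (397,287), blue pad at (404,317), wing at (362,295), pin head at (345,293), bracket at (285,340), with the notch opening to the left. The side view shows the same layout, with the bracket at (406,275).

```bash
cat > h.py <<'E'
import cv2,numpy as np
def shot(n,save=None):
    from plant import viewer
    m=viewer.camera_model(n);p,d=viewer.camera(n)
    if save: cv2.imwrite(f'pics/{save}.png',p)
    return dict(m,p=p,d=d)
def cast(m,px,z):
    px=np.asarray(px,float).reshape(-1,1,2)
    u=cv2.undistortPoints(px,m['mtx'],np.array([float(m['k1']),0,0,0])).reshape(-1,2)
    r=np.c_[u,np.ones(len(u))]@m['R']; c=-m['R'].T@m['t']
    return (c+r*((z-c[2])/r[:,2])[:,None])[:,:2]
H={'green':((45,90,60),(80,255,255)),'blue':((105,150,60),(130,255,255)),'yellow':((18,150,90),(32,255,255)),'red':((0,150,70),(8,255,255))}
def blobs(p,c,amin=25):
    hsv=cv2.cvtColor(p,cv2.COLOR_BGR2HSV);k=cv2.inRange(hsv,*map(np.array,H[c]))
    if c=='red': k|=cv2.inRange(hsv,np.array((172,150,70)),np.array((180,255,255)))
    n,l,s,ce=cv2.connectedComponentsWithStats(k)
    return [(s[i,4],ce[i],np.argwhere(l==i)[:,::-1]) for i in sorted(range(1,n),key=lambda i:-s[i,4]) if s[i,4]>=amin]
E
python3 - <<'E'
from h import *
for n in ['top','side']:
    m=dict(np.load(f'pics/{n}0.npz'))
    for c,z in [('green',.09),('blue',.09),('yellow',.07),('yellow',.17),('red',.14)]:
        for a,ce,pts in blobs(m['p'],c,15):
            q=cast(m,pts,z);(rc,rs,ra)=cv2.minAreaRect(q.astype(np.float32)*1000)
            print(n,c,z,a,ce.round(1),cast(m,ce,z).round(4)[0],'rect',np.round(rc,1),np.round(rs,1),round(ra,1))
E
```

```text
top green 0.09 200 [342.1 151.6] [ 0.807  -0.0569] rect [807.1 -56.7] [25.5 28.4] 88.4
top green 0.09 49 [397.3 286. ] [ 0.5596 -0.1464] rect [ 559.7 -146.5] [ 5.1 27.8] 12.8
top green 0.09 47 [322.  306.1] [ 0.5272 -0.0135] rect [527.2 -13.5] [ 5.  26.3] 13.9
top blue 0.09 327 [404.4 317.1] [ 0.5052 -0.1561] rect [ 505.4 -156.1] [34.  34.3] 17.0
top yellow 0.07 415 [285.8 338.4] [0.4731 0.0514] rect [473.   53.2] [44.2 38. ] 13.7
top yellow 0.07 88 [345.2 292.1] [ 0.5523 -0.0558] rect [552.1 -56. ] [16.3 17.8] 43.5
top yellow 0.17 415 [285.8 338.4] [0.4727 0.0469] rect [472.6  48.6] [39.9 34.3] 13.7
top yellow 0.17 88 [345.2 292.1] [ 0.5443 -0.05  ] rect [544.1 -50.1] [14.8 16.1] 43.5
top red 0.14 265 [361.3 294.7] [ 0.5419 -0.0784] rect [542.4 -78.2] [72.4 11.9] 34.6
side green 0.09 97 [249.4 199. ] [ 0.8035 -0.1216] rect [ 803.3 -121.7] [24.7 24.5] 2.4
side blue 0.09 34 [387.9 190.7] [ 0.5068 -0.1599] rect [ 507.8 -159.1] [17.  22.6] 78.6
side yellow 0.07 262 [405.8 274. ] [0.476  0.0528] rect [475.5  53.8] [43.3 37.7] 13.2
side yellow 0.07 17 [372.4 196.4] [ 0.539  -0.1615] rect [ 538.8 -161.2] [ 9.2 10.5] 55.7
side yellow 0.17 262 [405.8 274. ] [0.4896 0.1327] rect [489.2 133.6] [38.5 33.6] 13.2
side yellow 0.17 17 [372.4 196.4] [ 0.5457 -0.0578] rect [545.5 -57.5] [8.2 9.4] 55.7
side red 0.14 20 [361.4 207.4] [ 0.5659 -0.0564] rect [565.7 -56.4] [20.1  5.5] 29.9
```

```bash
cat >> h.py <<'E'
YAW=np.radians(13.7); C=np.array([.5434,-.080])
Rz=lambda a:np.array([[np.cos(a),-np.sin(a)],[np.sin(a),np.cos(a)]])
W=lambda x,y:C+Rz(YAW)@np.array([x,y])      # cover/housing frame -> world
loc=lambda q:(np.asarray(q)-C)@Rz(YAW)      # world -> housing frame
def down(b):  # tool y at world angle b, z down
    y=np.array([np.cos(b),np.sin(b),0]);z=np.array([0,0,-1.]);return np.c_[np.cross(y,z),y,z]
E
python3 - <<'E'
from h import *
from plant import ctrl,ik
s=ctrl.sense();print(s['eef_rot'].round(2).tolist() if hasattr(s['eef_rot'],'round') else s['eef_rot'])
for b in np.radians([13.7,103.7,193.7,-76.3,124.6,-55.4]):
    for p in [(*W(8,29),.17),(*C,.13)]:
        q=ik(p,down(b));print(round(np.degrees(b)),None if q is None else np.round(q,2))
b=YAW+np.pi/2
for bb in (b,b-np.pi):
    if ik((*W(8,29),.17),down(bb)) is not None: b=bb
q=ik((*(W(-10,85)),.30),down(YAW))
print(q)
ctrl.movep((*W(-10,85),.30),down(YAW))
m=shot('wrist','w1')
print((-m['R'].T@m['t']).round(3))
for c,z in [('green',.09),('blue',.09),('yellow',.07),('yellow',.18),('red',.14)]:
    for a,ce,pts in blobs(m['p'],c,60):
        q=loc(cast(m,pts,z))*1000
        rc,rs,ra=cv2.minAreaRect(q.astype(np.float32))
        print(c,z,a,ce.round(1),'loc',(loc(cast(m,ce,z))[0]*1000).round(1),'bb',q.min(0).round(1),q.max(0).round(1),np.round(rc,1),np.round(rs,1),round(ra,1))
print(ctrl.sense()['clock'])
E
```

```text
[[-0.96, 0.28, -0.0], [0.28, 0.96, -0.0], [0.0, -0.0, -1.0]]
14 None
14 [-0.29  0.15  1.83 -0.    1.17 -0.53]
104 None
104 [-0.29  0.15  1.83 -0.    1.17 -2.1 ]
194 None
194 [-0.29  0.15  1.83 -0.    1.17  2.61]
-76 None
-76 [-0.29  0.15  1.83 -0.    1.17  1.04]
125 None
125 [-0.29  0.15  1.83 -0.    1.17 -2.46]
-55 None
-55 [-0.29  0.15  1.83 -0.    1.17  0.68]
NoneTraceback (most recent call last):
  File "<stdin>", line 12, in <module>
plant.PlanningError: the arm cannot take that pose within its joint ranges
```

```bash
sed -i 's/np.array(\[x,y\])      #/np.array([x,y])\/1000      # mm,/' h.py
python3 - <<'E'
from h import *
from plant import ctrl,ik
for b in np.radians([13.7,-76.3]):
    for p in [(*W(8,29),.17),(*W(-36,145),.134),(*W(-55,-65),.1)]:
        q=ik(p,down(b));print(round(np.degrees(b)),None if q is None else np.round(q,2))
ctrl.movep((*W(0,90),.30),down(YAW))
m=shot('wrist','w1')
print((-m['R'].T@m['t']).round(3))
for c,z in [('green',.09),('blue',.09),('yellow',.07),('yellow',.18),('red',.14)]:
    for a,ce,pts in blobs(m['p'],c,60):
        q=loc(cast(m,pts,z))*1000
        rc,rs,ra=cv2.minAreaRect(q.astype(np.float32))
        print(c,z,a,ce.round(1),'loc',(loc(cast(m,ce,z))[0]*1000).round(1),'bb',q.min(0).round(1),q.max(0).round(1),np.round(rc,1),np.round(rs,1),round(ra,1))
print(ctrl.sense()['clock'])
E
```

```text
14 [-0.24  0.09  1.8  -0.    1.24 -0.47]
14 [-0.06 -0.03  2.   -0.    1.17 -0.29]
14 [-0.45  0.14  1.9  -0.    1.1  -0.69]
-76 [-0.24  0.09  1.8  -0.    1.24  1.1 ]
-76 [-0.06 -0.03  2.   -0.    1.17  1.28]
-76 [-0.45  0.14  1.9  -0.    1.1   0.88]
[0.505 0.082 0.445]
green 0.09 167 [322.2 238. ] loc [ 0.9 68.2] bb [-2.  53.9] [ 3.5 81.3] [ 0.7 67.6] [27.4  5.5] 89.9
green 0.09 88 [322.  373.3] loc [  0.9 -72.7] bb [ -1.2 -82.7] [  2.9 -63.2] [  0.9 -73. ] [ 4.  19.5] 0.1
blue 0.09 462 [267.1 372.7] loc [-54.2 -72. ] bb [-71.1 -82.7] [-37.1 -64.4] [-54.1 -73.6] [18.3 34. ] 90.0
yellow 0.07 1400 [281.5 151.7] loc [-36.1 143.7] bb [-56.9 126.4] [-14.  163.5] [-35.5 144.9] [42.9 37.1] 0.1
yellow 0.18 1400 [281.5 151.7] loc [-25.3 150.4] bb [-40.  138.1] [ -9.7 164.4] [-24.8 151.3] [30.3 26.2] 0.1
2.6417
```

View pics/w1.png

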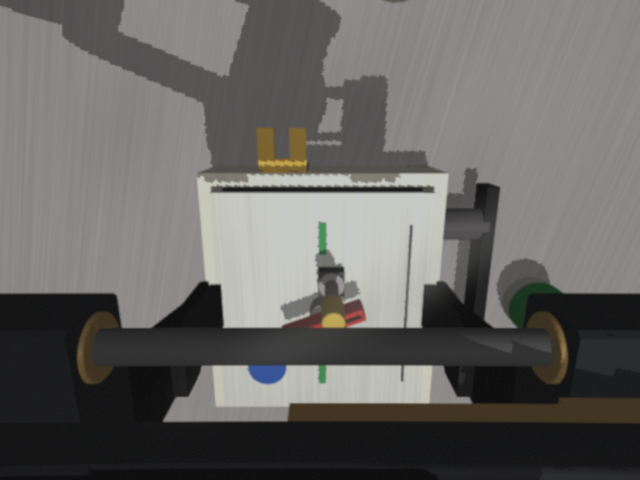

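The wrist view shows the bracket notch gap at about (281,143), the prongs at columns 265 and 297, the green mark at (322,238) and the pin head at (333,322). This agrees with the top view. Next I grasp the pin.

```bash
python3 - <<'E'
from h import *
from plant import ctrl
p=cv2.imread('pics/w1.png')
for r in (132,140,148): print(r,p[r,250:315].max(1).tolist())
D=down(YAW);x,y=W(8,29)
ctrl.move_gripper(0.5)
ctrl.movep((x,y,.215),D)
ctrl.move_straight((x,y,.165),rate=.08)
ctrl.move_gripper(0,grasp_force=25)
s=ctrl.sense();print('gap mm',s['finger_gap']*87,s['finger_force'],np.round(s['contact_force'],1),np.round(s['position'],4))
ctrl.move_straight((x,y,.225),rate=.08)
s=ctrl.sense();print('gap mm',s['finger_gap']*87,s['finger_force'],np.round(s['contact_force'],1),s['clock'])
x,y=W(-35.7,150)
ctrl.move_straight((x,y,.225),rate=.12)
ctrl.move_straight((x,y,.175),rate=.08)   # pin origin ~ .114
shot('wrist','w2');shot('top','t2');shot('side','s2')
s=ctrl.sense();print(np.round(s['position'],4),s['clock'])
a=cv2.imread('pics/w2.png')[100:400,180:480]
t=cv2.resize(cv2.imread('pics/t2.png')[290:390,240:340],(300,300))
c=cv2.resize(cv2.imread('pics/s2.png')[190:310,340:460],(300,300));cv2.imwrite('pics/m2.png',cv2.hconcat([cv2.resize(a,(400,300)),c]) if 0 else np.hstack([a,c]))
E
```

```text
132 [85, 86, 86, 86, 86, 88, 100, 115, 122, 125, 124, 124, 124, 125, 124, 125, 125, 125, 126, 126, 126, 126, 123, 109, 92, 86, 85, 85, 85, 85, 84, 85, 87, 86, 87, 85, 85, 86, 92, 109, 122, 126, 126, 126, 126, 126, 126, 127, 127, 127, 126, 127, 127, 127, 126, 118, 102, 89, 86, 86, 85, 86, 87, 86, 85]
140 [86, 86, 85, 85, 86, 87, 95, 111, 120, 122, 123, 123, 124, 124, 123, 123, 123, 124, 124, 124, 125, 125, 123, 113, 97, 87, 85, 85, 85, 85, 87, 88, 86, 86, 84, 84, 85, 86, 92, 108, 121, 124, 125, 125, 124, 124, 125, 125, 126, 126, 125, 126, 126, 126, 126, 120, 108, 99, 94, 97, 109, 110, 100, 95, 94]
148 [86, 85, 86, 86, 86, 85, 89, 105, 117, 122, 123, 123, 123, 124, 124, 124, 124, 124, 125, 124, 124, 123, 122, 115, 99, 86, 84, 86, 87, 87, 86, 86, 85, 85, 85, 85, 86, 87, 91, 103, 116, 123, 124, 124, 124, 125, 124, 125, 125, 126, 124, 124, 125, 125, 124, 117, 102, 89, 86, 87, 85, 84, 83, 84, 84]
gap mm 17.23548990473214 24.99978080391884 [-0.9  0.4  1.3] [ 0.5444 -0.05    0.1652]
gap mm 17.093695539663464 24.999881833791733 [-0.5  0.3 -0.4] 6.3833
[0.4737 0.0573 0.1757] 8.5333
```

View pics/w2.png

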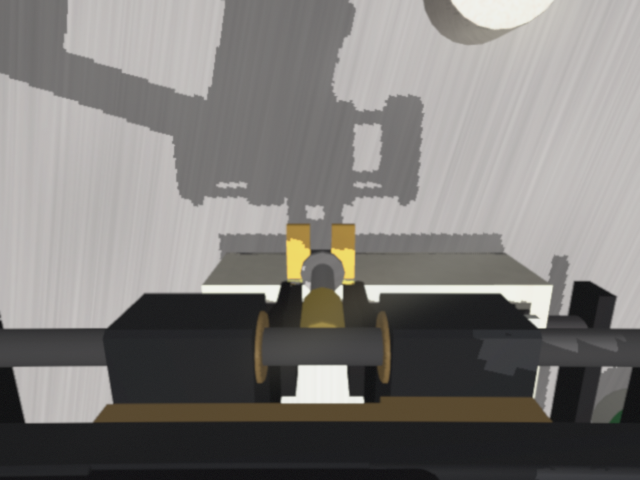

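View pics/s2.png

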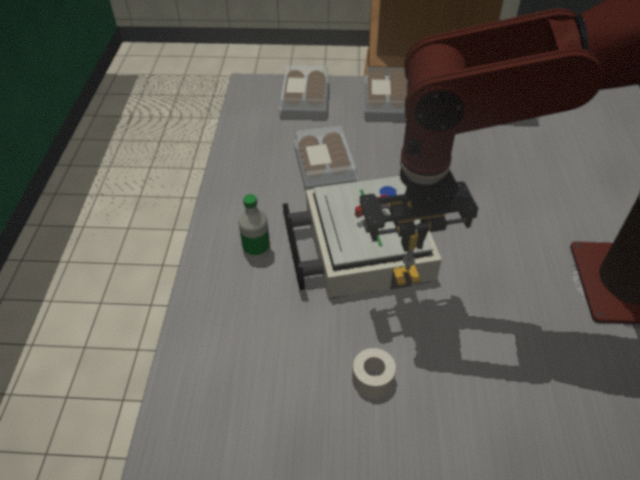

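The pin is gripped at the head, with its collar at (322,270). The notch prongs run over columns 287–310 and 332–355, so the mid line is at column 321 and the pin is within 1 mm of it in x. Next I lower it.

```bash
python3 - <<'E'
from h import *
from plant import ctrl
m=shot('wrist')
q=np.vstack([loc(cast(m,b[2],.07))*1000 for b in blobs(m['p'],'yellow',60) if b[1][1]<285])
print('bracket x',np.percentile(q[:,0],[1,50,99]).round(1),'ymax',q[:,1].max().round(1))
seat=q[:,1].max()-21; print('seat',seat)
x,y=W(-36.2,seat+3)
ctrl.move_straight((x,y,.175),rate=.05)
r=ctrl.move_straight((x,y,.1295),rate=.04,stop_force=5)
s=ctrl.sense();print(r,np.round(s['position'],4),np.round(s['contact_force'],1),s['clock'])
shot('wrist','w3');shot('side','s3')
E
```

```text
bracket x [-56.4 -26.1 -15.2] ymax 164.7
seat 143.7143743046313
True [0.4732 0.054  0.1312] [-0.5 -0.1  5.2] 9.85
```

View pics/w3.png

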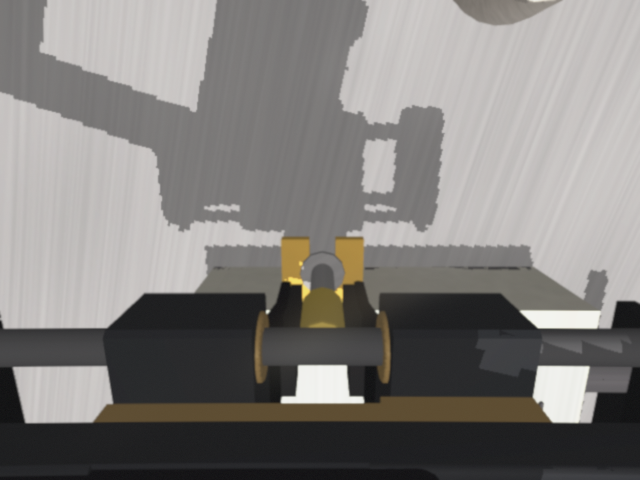

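The pin stopped at TCP z = 0.131, as expected with the collar on the shelf. The collar is at (322,270), between the prongs. Next I release it and turn the fastener.

```bash
python3 - <<'E'
from h import *
from plant import ctrl
x,y=ctrl.sense()['position'][:2]
ctrl.move_gripper(0.5)
ctrl.wait(.3)
ctrl.move_straight((x,y,.21),rate=.1)
b=np.radians(34.6-90)
ctrl.movep((*C,.21),down(b))
shot('side','s4');m=shot('top','t4');ctrl.sense()
for a,ce,pts in blobs(m['p'],'yellow',15): print('yellow',a,ce.round(1),(loc(cast(m,ce,.146))[0]*1000).round(1))
r=ctrl.move_straight((*C,.131),rate=.08,stop_force=8)
s=ctrl.sense();print(r,np.round(s['position'],4),s['clock'])
ctrl.move_gripper(0,grasp_force=15)
s=ctrl.sense();print('gap',s['finger_gap']*87,np.round(s['contact_force'],1),np.round(s['wrist_torque'],2))
a=cv2.imread('pics/s4.png')[160:320,300:480];cv2.imwrite('pics/c4.png',cv2.resize(a,None,fx=4,fy=3.7,interpolation=2))
E
```

```text
yellow 432 [285.2 338.4] [-38.1 142. ]
False [ 0.5439 -0.0802  0.1317] 14.1167
gap 11.869257228933845 [ 2.3 -4.1 -2.5] [-0.62 -0.32  0.04]
```

View pics/c4.png

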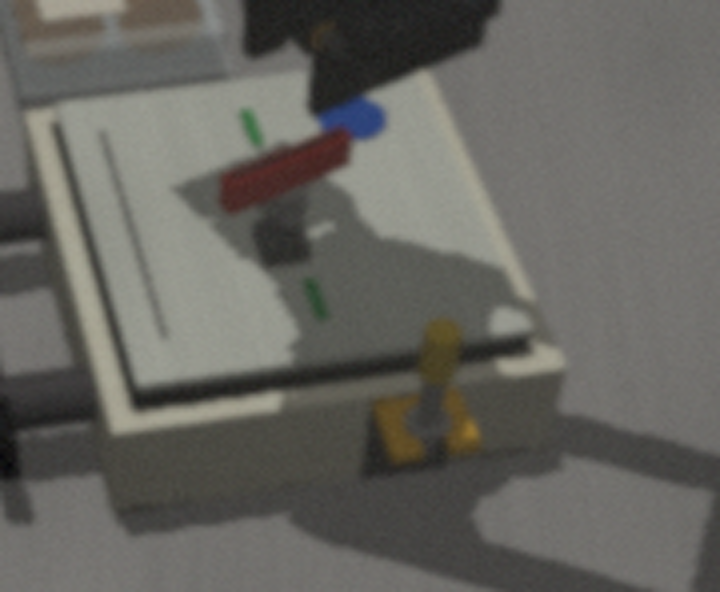

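The crop shows the pin hanging upright in the notch, collar at (430,415), with the bore empty. The wing is gripped, so I turn it now.

```bash
python3 - <<'E'
from h import *
from plant import ctrl
ang=lambda s:np.degrees(np.arctan2(s['eef_rot'][1][1],s['eef_rot'][0][1]))
s=ctrl.sense();q=np.array(s['joint_positions'],float);a0=ang(s)
q0=q[5];d=np.radians(13.7-a0);print(a0,q0)
for f in np.linspace(0,1,4)[1:]:
    q[5]=q0-f*d;ctrl.move_joints(q)
s=ctrl.sense();print(ang(s),np.round(s['position'],4),np.round(s['contact_force'],1),np.round(s['wrist_torque'],2),s['clock'])
ctrl.move_gripper(.5);p=s['position']
ctrl.move_straight((p[0],p[1],.21),rate=.1)
ctrl.movep((*W(-55,-65),.20),down(YAW))
ctrl.move_gripper(0)
m=shot('wrist','w5');print(ctrl.sense()['clock'])
for c,z in [('green',.09),('red',.14)]:
    for a,ce,pts in blobs(m['p'],c,60):
        t=loc(cast(m,pts,z))*1000;print(c,a,ce.round(1),cv2.minAreaRect(t.astype(np.float32)))
m=shot('top')
for a,ce,pts in blobs(m['p'],'red',20):
    t=loc(cast(m,pts,.14))*1000;print('top',a,cv2.minAreaRect(t.astype(np.float32)))
E
```

```text
-55.415025760399175 0.677191156599616
13.388178114392746 [ 0.5438 -0.0806  0.1312] [ 0.6 -1.3 -1.2] [-0.37 -0.04  0.11] 16.1667
19.4
green 498 [420.   22.2] ((0.8890299797058105, 65.8901138305664), (6.195304870605469, 23.23002052307129), 0.3099372386932373)
green 364 [406. 249.] ((0.9229511022567749, -68.01778411865234), (6.03860330581665, 28.33078956604004), 0.9543859958648682)
red 2362 [425.2 162.6] ((-3.136824607849121, -4.538408279418945), (62.66192626953125, 14.254441261291504), 89.5135498046875)
top 790 ((-285.72589111328125, -42.553688049316406), (137.15512084960938, 47.636375427246094), 65.13522338867188)
top 472 ((-33.375343322753906, -221.5157928466797), (106.75975036621094, 41.07444763183594), 51.06462478637695)
top 445 ((-102.36868286132812, -173.10140991210938), (93.34947204589844, 44.45932388305664), 50.84623336791992)
top 292 ((-246.62176513671875, 28.925334930419922), (33.91389465332031, 58.84916687011719), 46.291439056396484)
top 272 ((-0.8553848266601562, 2.0119972229003906), (75.36394500732422, 12.038573265075684), 87.93986511230469)
top 147 ((-70.20365142822266, -
[... 1800 characters left out ...]
66886520385742), 28.279861450195312)
top 24 ((-207.4505157470703, -214.26283264160156), (6.160360336303711, 23.253219604492188), 55.273231506347656)
top 22 ((17.8738956451416, -122.10244750976562), (8.213833808898926, 17.858198165893555), 42.98188018798828)
top 22 ((-1.8683934211730957, -171.84457397460938), (9.44511890411377, 16.732357025146484), 3.554943561553955)
top 22 ((-132.07528686523438, -211.89134216308594), (7.175535202026367, 13.560894012451172), 36.02707290649414)
top 22 ((-143.59173583984375, -257.365478515625), (6.457862377166748, 17.243301391601562), 55.496986389160156)
top 20 ((-57.99120330810547, -286.4275817871094), (11.35580825805664, 8.36941146850586), 47.445716857910156)
```

View pics/w5.png

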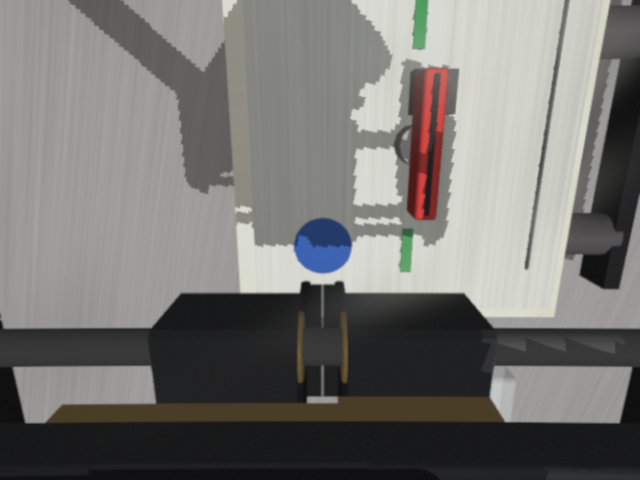

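The slot line, from (435,75) to (428,215), is in line with the green marks at (420,22) and (406,249), within about 2°. The closed fingers are over the blue pad. Next I press.

```bash
python3 - <<'E'
from h import *
from plant import ctrl
x,y=W(-54,-65)
ctrl.move_straight((x,y,.112),rate=.1)
r=ctrl.move_straight((x,y,.088),rate=.02,stop_force=26)
ctrl.wait(.6)
s=ctrl.sense();print(r,np.round(s['position'],4),np.round(s['contact_force'],1),s['clock'])
m=shot('top')
for c,z in [('red',.13),('yellow',.146)]:
  for a,ce,pts in blobs(m['p'],c,20):
    t=loc(cast(m,pts,z))*1000;R=cv2.minAreaRect(t.astype(np.float32))
    if abs(R[0][0])<60 and -30<R[0][1]<170: print(c,a,np.round(R[0],1),np.round(R[1],1),R[2])
E
```

```text
True [ 0.5067 -0.1561  0.0987] [-6.   2.3 15.6] 21.9167
red 263 [-0.4  1.4] [76.1 12.6] 89.05226135253906
yellow 437 [-37.9 142.7] [35.2 40.8] 89.9587173461914
```

```bash
python3 - <<'E'
from h import *
from plant import ctrl
x,y=W(-54,-65)
for z in (.097,.095,.093,.091):
    ctrl.move_straight((x,y,z),rate=.01,stop_force=40);ctrl.wait(.4)
    s=ctrl.sense();print(z,np.round(s['position'],4),np.round(s['contact_force'],1),s['clock'])
    if s['contact_force'][2]>35: break
E
```

```text
0.097 [ 0.5067 -0.1561  0.099 ] [-5.8  2.8 15.2] 22.6167
0.095 [ 0.5067 -0.1561  0.0973] [-7.9  3.  17.6] 23.3667
0.093 [ 0.5067 -0.1561  0.0972] [-14.1   5.6  32.5] 24.1167
0.091 [ 0.5068 -0.1562  0.0971] [-20.2   7.6  47.2] 24.8667
```

The cover bottoms out hard at z = 0.097, so it is home. I ease to a moderate push, check, and hand in.

```bash
python3 - <<'E'
from h import *
from plant import ctrl,ticket
ctrl.move_straight((*W(-54,-65),.0925),rate=.01);ctrl.wait(.6)
s=ctrl.sense();print(np.round(s['position'],4),np.round(s['contact_force'],1),s['clock'])
print(ticket.close_job())
E
```

```text
[ 0.5068 -0.1561  0.0971] [-15.5   6.2  36.3] 25.7667
the job is handed in; nothing more can be done
None
```

I handed the job in at 25.8 s with the pin hanging in the bracket notch and let go, the fastener aligned to within about 2°, and the cover held down on its stop with about 36 N; no verdict came back.

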